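# Break the lid stay and close the tool chest

## Task

The wooden tool chest stands open, its lid propped by a steel folding stay that is locked straight. Press down on the thumb tab at the stay's knee until the stay folds, then bring the lid down gently, without slamming it, until it is fully shut, and let go.

Things in the scene. Friction and masses are not known exactly. Their poses are not given: they have to be found in the camera images.
- tool_chest: Open wooden chest, fixed to the table: 200 deep, 260 wide, 100 high, walls 8 mm. Origin: centre of its underside; x towards the lid hinge (away from the robot), y along the hinge to the left, z up; turned at most 20 degrees. Hinge line level along y, at x +100, z 100 mm. The steel stay runs inside the left (+y) end, from the front part of the rim up to the lid; tools lie in the right part.
- thumb_tab (a point): Centre of the upper face of the stay's thumb tab at its knee: flat steel plate 40 x 36 x 4 mm, sloping 10 degrees up towards the hinge, 142 mm above the table, 42 mm above the chest's rim. Its middle is 32 mm from the inner face of the left wall. It swings about the strap's foot, 64 mm nearer the front and 42 mm lower: 30 mm down brings it about 12 mm towards the hinge.
- lid_press (a point): Point on the outer face of the wooden lid (200 x 260 x 10 mm), midway along its width, 30 mm from its free edge. Lid axes: x along the lid towards the hinge, y along the hinge to the left, z square out of the outer face. The hinge line lies 170 mm along +x and 10 mm along -z of it. 270 mm above the table with the lid open (outer face away from the robot), 110 mm shut (outer face up).
- chest_lid (a joint): Lid hinge, rad: 0 = standing open as found (leaning back, 95 degrees from shut), 1.66 = shut. The hinge is stiff: the lid stays where it is left. Once the stay is broken, about 3 N at lid_press, from behind and above, moves it; while the stay is locked it will not close.
- stay_knee (a joint): Knee of the folding stay, rad: 0 = locked (a hair past straight, against its stop), about 0.7 with the tab pressed 27 mm down, 2.4 with the lid shut. A few N pass it over straight, then up to about 8 N as it draws the lid a little down with it; it stays folded when let go.

How it is judged:
By the outcome, as a careful person would: the job done as asked, in the order asked, and still so for the second after the job is handed in, with the robot touching nothing.
It also fails if it takes over 48 s, if anything falls off the work surface, if the arm or the gripper's body presses on something with over 40 N, if the wrist force passes 120 N, or if a joint passes its speed limit or range.

## Robot

A 6-joint arm with a two-finger parallel gripper is mounted at the origin on a cart in front of the work surface, level with it; the furniture and walls round the work are solid. World frame = base frame: x ahead of the robot, y to its left, z up, the work surface at z = 0. Lengths are in m, angles in rad, forces in N, time in s.
With the tool pointing down it reaches from about 0.225 to 0.875 m from the base axis. Payload 3.4 kg.
Tool frame: the origin (TCP) lies between the finger pads; the fingertips stand 19 mm ahead of it and the grasp point (between the pads) is the TCP; z points along the fingers, y is the line along which they close (so a half turn about z gives the same grasp; the last joint's range is limited). The gripper opens to 85 mm and grips with 20 to 120 N. Pads are 22 mm wide; open, the fingers measure 114 mm over their backs; the gripper's body (76 mm by 85 mm) begins 54 mm behind the grasp point. The pads swing forward as they close: fully open they stand 13 mm farther back than shut.
Start: joints at [1.039, 0.276, 1.505, -0, 1.361, -0.121], TCP at [0.23, 0.527, 0.25] pointing down, gripper open.
Joint ranges: [-2.89, 2.89], [-0.75, 2.08], [0.22, 2.7], [-1.18, 4.32], [0.11, 2.71], [-2.7, 2.7]. Speed limits (rad/s): [2.57, 2.57, 3.14, 3.14, 3.14, 3.14].

## Interface

Orientations are given as a unit quaternion [w, x, y, z].
In Python, from rig import get_state, imaging, ticket gives the robot as it stands. The module is installed in compiled form; this text tells all that it offers.
- The arm moves only by the shell command python3 -m inch 'ROWS' [FORCE]. ROWS is JSON, a list of rows, each an object with "claw": the opening, from -1 (shut) to 1 (fully open); "travel": the shift along the world's x, y, z in units of 200 mm (1.0 is 200 mm), a list of three; "turn": the turn about the world's z in units of 180 degrees (1.0 is 180 degrees). A call has 1 to 5 rows; each row is the pose to reach, as a shift and turn from the pose commanded when the call began, turning the shorter way round; what a row does not reach only later rows make up. A row lasts 1/10 s, in which the tool goes at most 50 mm and 8.59 degrees, less where a joint would pass 70% of its speed; a pose out of reach is approached as far as the arm can. A call with a number of a shift or a turn outside -1 to 1 is refused whole. A call with a gripper value outside its range is refused whole. The fingers move at their own pace and stop on an object; FORCE is the grip in N (left out, the last holds). Time passes only in rows, so rows that repeat a pose let the fingers close. It gives the time, the measured TCP pose, the force, the opening and the grip force at its end, in the units of the state.
- get_state(): the state, without advancing time (a new reading comes with each control period).
- imaging.get_image(name): name is "scene" or "side" or "wrist"; returns the picture (480x640x3 uint8, red, green, blue); there is no depth.
- imaging.camera_params(name): a dict with "camera_matrix" (3x3 intrinsics, pixels), "cam_to_world" (4x4, takes a point from camera to world coordinates); the wrist camera has in their place "T_tool_cam" (4x4, takes a point from camera to tool coordinates, whose origin is the TCP and whose axes are the flange's). Camera axes: x right, y down, z forward; pixel columns grow to the right and rows downward; lengths in m; the calibration is good to about 2 mm. A picture is of the moment at which its call begins: read the wrist's pose just before it. camera_params takes no time and is no camera call.
- ticket.sign_off(): hands the job in; it is judged then, once.
The state is a dict: "clock": time; "qpos": joint angles; "qd": joint speeds; "effort": joint torques, N m; "position": TCP position; "ee_rot": TCP orientation; "contact_force": force on the tool from outside, world axes, zero at the start; "moment": the same for the moment, N m; "width": finger opening in m; "gripper_force": force on a finger pad.
Only numpy, scipy, OpenCV 4.12 (cv2) and the standard library are available. Lean on these libraries where they do the work, as an engineer would, in place of code of your own. Each camera call takes 0.05 s, during which the arm holds its last target. There are 200 camera calls.

## Working session

There is one attempt and no reset: what is moved stays moved. The work goes in short steps, Python scripts to look and compute and a shell command to move; the robot and the scene stay as the last step left them, time stands still between calls to the robot, and variables do not carry over. Pictures are saved under pics/ and viewed, at most 10 in all, crops included, and the job is handed in when it is done.

```bash
mkdir -p pics; python3 - <<'E'
from rig import get_state, imaging
import cv2,numpy as np
s=get_state();print(s)
ims=[]
for n in("scene","side"):
    im=imaging.get_image(n);cv2.imwrite(f"pics/{n}0.png",im[:,:,::-1])
    p=imaging.camera_params(n);print(n,np.round(p["camera_matrix"],1).tolist(),np.round(p["cam_to_world"],4).tolist())
p=imaging.camera_params("wrist");print(p)
E
```

```text
{'clock': 0.0, 'qpos': array([ 1.03896896e+00,  2.76609535e-01,  1.50616800e+00,  1.10250859e-05,
        1.36073430e+00, -1.20982417e-01]), 'qd': array([ 0.00123179,  0.00065641, -0.00062223,  0.0017775 ,  0.00036986,
       -0.00046592]), 'effort': array([-1.46642826e-03, -4.16777515e+01, -2.45800424e+01, -4.65141929e-04,
        1.12610546e-02,  2.31035585e-05]), 'position': array([0.22937202, 0.52670179, 0.24941752]), 'ee_rot': array([-3.12788141e-04,  2.03981805e-01,  9.78974209e-01, -9.07195635e-04]), 'contact_force': array([-0.06321829, -0.13574111,  0.56014856]), 'moment': array([-9.28115950e-05, -2.31559057e-02,  1.18947283e-02]), 'gripper_force': 0.0, 'width': 0.08579185795473397}
scene [[563.3, 0.0, 316.2], [0.0, 563.3, 235.1], [0.0, 0.0, 1.0]] [[0.4203, -0.4492, 0.7884, -0.0518], [-0.9074, -0.2097, 0.3642, -0.2713], [0.0017, -0.8685, -0.4958, 0.6001], [0.0, 0.0, 0.0, 1.0]]
side [[442.1, 0.0, 318.7], [0.0, 442.1, 234.7], [0.0, 0.0, 1.0]] [[0.717, 0.542, -0.4383, 0.9934], [0.697, -0.55, 0.46, -0.3223], [0.0082, -0.6354, -0.7722, 0.8344], [0.0, 0.0, 0.0, 1.0]]
{'camera_matrix': array([[430.14631254,   0.        , 311.97009998],
       [  0.        , 430.14631254, 237.90344709],
       [  0.        ,   0.        ,   1.        ]]), 'T_tool_cam': array([[-4.85703461e-04, -9.48091088e-01, -3.17998510e-01,
         8.14547661e-02],
       [ 9.99999830e-01, -3.58317387e-04, -4.59077174e-04,
        -1.36788006e-03],
       [ 3.21302583e-04, -3.17998679e-01,  9.48091102e-01,
        -1.23435346e-01],
       [ 0.00000000e+00,  0.00000000e+00,  0.00000000e+00,
         1.00000000e+00]])}
```

View pics/scene0.png

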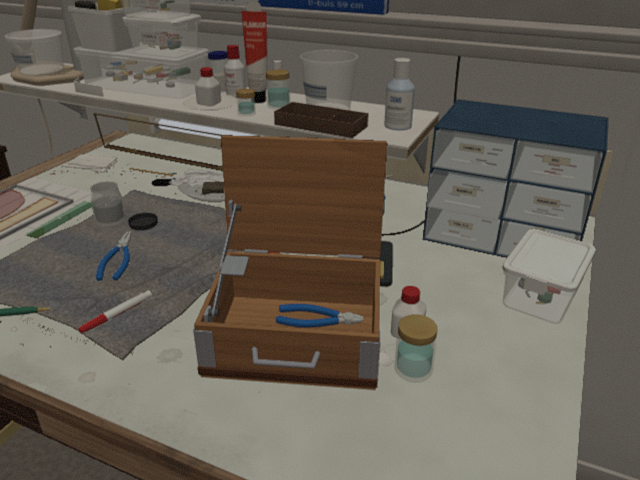

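View pics/side0.png

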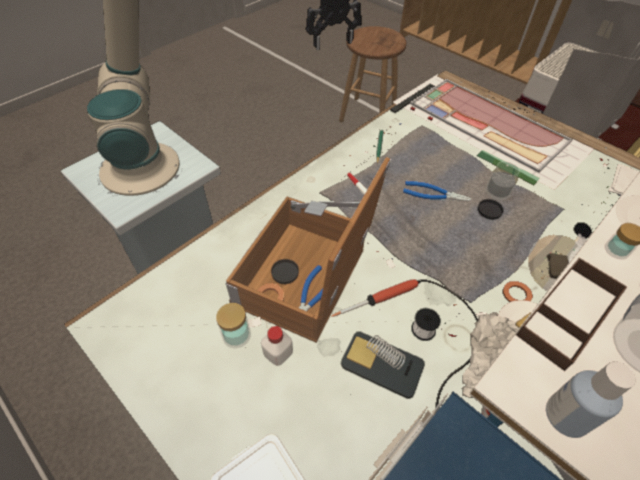

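The scene view shows the tab as a light plate near (235,266), with the front rim corners at about (207,320) and (380,336) and the lid's free corners at (222,138) and (385,142). The side view shows the tab near (315,207).

```bash
cat > h.py <<'E'
import numpy as np
from rig import imaging
def ray(n,uv):
    p=imaging.camera_params(n);T=p["cam_to_world"]
    d=T[:3,:3]@np.linalg.inv(p["camera_matrix"])@[*uv,1]
    return T[:3,3],d/np.linalg.norm(d)
def onz(n,uv,z):
    o,d=ray(n,uv);return o+d*(z-o[2])/d[2]
def tri(a,b):
    (o,d),(p,e)=ray("scene",a),ray("side",b)
    t=np.linalg.lstsq(np.c_[d,-e],p-o,rcond=None)[0];x,y=o+d*t[0],p+e*t[1]
    return (x+y)/2,np.linalg.norm(x-y)
E
python3 - <<'E'
from h import *
import cv2
print("FL",onz("scene",(205,320),.1),"FR",onz("scene",(380,336),.1))
print("bottom FL",onz("scene",(203,374),0),onz("scene",(378,382),0))
print("tab z",onz("scene",(235,266),.142),onz("side",(315,207),.142),tri((235,266),(315,207)))
print("lid top",onz("scene",(222,138),.3),onz("scene",(385,142),.3),"side near corner rim",onz("side",(232,281),.1),onz("side",(290,200),.1))
a=cv2.imread("pics/scene0.png")[190:400,180:400];b=cv2.imread("pics/side0.png")[150:340,220:400]
c=np.hstack([cv2.resize(a,(400,382),interpolation=2),cv2.resize(b,(362,382),interpolation=2)])
cv2.imwrite("pics/c0.png",c)
E
```

```text
FL [0.45677652 0.13690934 0.1       ] FR [ 0.52841678 -0.09929449  0.1       ]
bottom FL [0.4492893  0.14684992 0.        ] [ 0.54431987 -0.09673168  0.        ]
tab z [0.5406255  0.13617098 0.142     ] [0.54138709 0.1396409  0.142     ] (array([0.54186862, 0.13819307, 0.14174569]), np.float64(0.0027057325479364312))
lid top [0.63739774 0.20711776 0.3       ] [ 0.72726202 -0.02567877  0.3       ] side near corner rim [ 0.53716335 -0.09004153  0.1       ] [0.45769713 0.1429723  0.1       ]
```

View pics/c0.png

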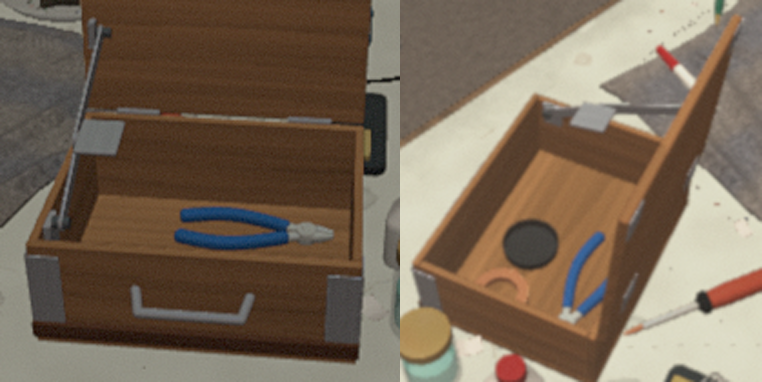

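```bash
python3 -m inch '[{"claw":-1,"travel":[0.15,-0.19,0.02],"turn":0.04},{"claw":-1,"travel":[0.31,-0.38,0.02],"turn":0.08},{"claw":-1,"travel":[0.46,-0.57,0.02],"turn":0.12},{"claw":-1,"travel":[0.61,-0.76,0.02],"turn":0.16},{"claw":-1,"travel":[0.76,-0.95,0.02],"turn":0.2}]' 20
python3 -m inch '[{"claw":-1,"travel":[0.15,-0.19,0.0],"turn":0.042},{"claw":-1,"travel":[0.31,-0.38,0.0],"turn":0.042},{"claw":-1,"travel":[0.46,-0.57,0],"turn":0.042},{"claw":-1,"travel":[0.61,-0.76,0],"turn":0.042},{"claw":-1,"travel":[0.7,-0.88,0],"turn":0.042}]'
python3 - <<'E'
from h import *
from rig import get_state
import cv2
from scipy.spatial.transform import Rotation as R
s=get_state();print(s["position"],R.from_quat(s["ee_rot"],scalar_first=True).as_matrix().round(3).tolist(),s["qpos"].round(2),s["clock"])
cv2.imwrite("pics/w1.png",imaging.get_image("wrist")[:,:,::-1])
print("shelf corner",tri((437,112),(475,390)))
E
```

```text
clock: 0.6
position: [0.3821, 0.3357, 0.254]
ee_rot: [-0.0, -0.111, 0.994, -0.0]
contact_force: [1.3, 0.5, 0.5]
width: 0.0123
gripper_force: 0.0
clock: 1.1
position: [0.5233, 0.1584, 0.2538]
ee_rot: [-0.0, -0.172, 0.985, -0.001]
contact_force: [-0.5, 0.6, -1.1]
width: -0.0001
gripper_force: 0.0
[0.52327987 0.15840741 0.25383857] [[-0.941, -0.339, 0.0], [-0.339, 0.941, -0.001], [0.0, -0.001, -1.0]] [ 0.17  0.23  1.56 -0.    1.35 -1.75] 1.1
shelf corner (array([ 0.99678043, -0.03651221,  0.27360678]), np.float64(0.007500443123640238))
```

View pics/w1.png

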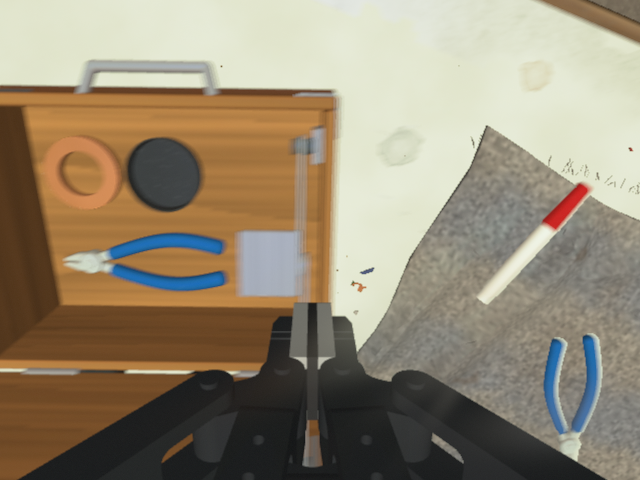

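The wrist view shows the tab plate from (237,231) to (300,297), centred at about (268,264). The rim's left front corner is at about (335,93) and the hinge line at row ~370. The chest edges are parallel to the image, so the yaw is about 20°.

```bash
cat >> h.py <<'E'
from rig import get_state
from scipy.spatial.transform import Rotation as R
def wz(uv,z,s):
    p=imaging.camera_params("wrist");T=p["T_tool_cam"];M=R.from_quat(s["ee_rot"],scalar_first=True).as_matrix()
    o=s["position"]+M@T[:3,3];d=M@T[:3,:3]@np.linalg.inv(p["camera_matrix"])@[*uv,1]
    return o+d*(z-o[2])/d[2]
E
python3 - <<'E'
from h import *
s=get_state();print(s["position"])
X=np.array([.9397,.342]);Y=np.array([-.342,.9397])
t=wz((268,264),.142,s);c=wz((335,93),.1,s)
print("tab",t,"corner",c,"rel tab",(t-c)[:2]@X,(t-c)[:2]@Y,"hinge row",wz((200,371),.1,s))
cen=c[:2]+.1*X-.13*Y;print("centre",cen,"hinge mid",cen+.1*X)
hy=wz((200,371),.1,s);print("hinge x'",(hy[:2]-c[:2])@X)
E
```

```text
[0.52587501 0.15546705 0.25364601]
tab [0.54717733 0.13356508 0.142     ] corner [0.44394316 0.13876363 0.1       ] rel tab 0.09523124895491268 -0.04019117071823011 hinge row [0.66575388 0.11296048 0.1       ]
centre [0.58237316 0.05080263] hinge mid [0.67634316 0.08500263]
hinge x' 0.19961085512625118
```

```bash
python3 -m inch '[{"claw":-1,"travel":[0.05,-0.07,-0.12],"turn":0},{"claw":-1,"travel":[0.095,-0.14,-0.25],"turn":0},{"claw":-1,"travel":[0.095,-0.14,-0.35],"turn":0},{"claw":-1,"travel":[0.095,-0.14,-0.4],"turn":0},{"claw":-1,"travel":[0.095,-0.14,-0.4],"turn":0}]'
python3 - <<'E'
from h import *
import cv2
s=get_state();print(s["position"],s["contact_force"])
a=imaging.get_image("scene")[190:400,180:400,::-1];b=imaging.get_image("side")[150:340,220:400,::-1]
cv2.imwrite("pics/c1.png",np.hstack([cv2.resize(a,(400,382),interpolation=2),cv2.resize(b,(362,382),interpolation=2)]))
E
```

```text
clock: 1.65
position: [0.5391, 0.1335, 0.1727]
ee_rot: [-0.002, -0.174, 0.985, 0.0]
contact_force: [0.5, 0.7, -0.1]
width: 0.0001
gripper_force: 0.0
[0.53913885 0.13351157 0.17271127] [ 0.45740797  0.72264976 -0.09254378]
```

View pics/c1.png

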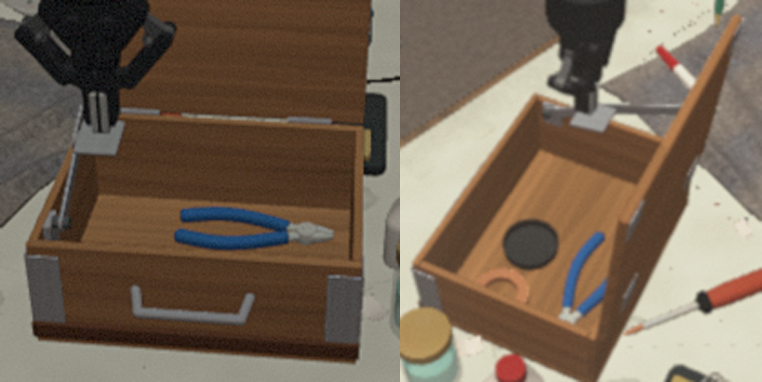

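The crops show the closed fingertips just over the middle of the tab, at scene crop (100,130) and side crop (590,108). I'll press in small steps.

```bash
python3 -m inch '[{"claw":-1,"travel":[0,0,-0.03],"turn":0},{"claw":-1,"travel":[0,0,-0.06],"turn":0},{"claw":-1,"travel":[0.01,0.003,-0.08],"turn":0},{"claw":-1,"travel":[0.015,0.005,-0.1],"turn":0},{"claw":-1,"travel":[0.015,0.005,-0.1],"turn":0}]'
python3 -m inch '[{"claw":-1,"travel":[0.01,0.003,-0.02],"turn":0},{"claw":-1,"travel":[0.015,0.006,-0.04],"turn":0},{"claw":-1,"travel":[0.025,0.009,-0.06],"turn":0},{"claw":-1,"travel":[0.03,0.01,-0.07],"turn":0},{"claw":-1,"travel":[0.03,0.01,-0.07],"turn":0}]'
```

```text
clock: 2.25
position: [0.5441, 0.1347, 0.1542]
ee_rot: [0.0, -0.174, 0.985, 0.0]
contact_force: [-0.4, -1.0, -0.3]
width: -0.0
gripper_force: 0.0
clock: 2.75
position: [0.5498, 0.1366, 0.1402]
ee_rot: [0.0, -0.173, 0.985, 0.0]
contact_force: [1.5, 0.3, 2.9]
width: 0.0001
gripper_force: 1.3
```

```bash
python3 -m inch '[{"claw":-1,"travel":[0.01,0.003,-0.02],"turn":0},{"claw":-1,"travel":[0.015,0.006,-0.04],"turn":0},{"claw":-1,"travel":[0.025,0.009,-0.06],"turn":0},{"claw":-1,"travel":[0.03,0.01,-0.08],"turn":0},{"claw":-1,"travel":[0.03,0.01,-0.08],"turn":0}]'
python3 - <<'E'
from h import *
import cv2
s=get_state();print(s["position"],s["contact_force"])
a=imaging.get_image("scene")[120:400,150:430,::-1];b=imaging.get_image("side")[120:340,200:420,::-1]
cv2.imwrite("pics/c2.png",np.hstack([cv2.resize(a,(400,400),interpolation=2),cv2.resize(b,(400,400),interpolation=2)]))
E
```

```text
clock: 3.25
position: [0.5545, 0.1381, 0.1237]
ee_rot: [-0.001, -0.174, 0.985, -0.0]
contact_force: [-0.5, 0.5, 2.2]
width: 0.0005
gripper_force: 0.9
[0.55452822 0.1380946  0.12374505] [-0.54137897  0.46263387  2.15834356]
```

View pics/c2.png

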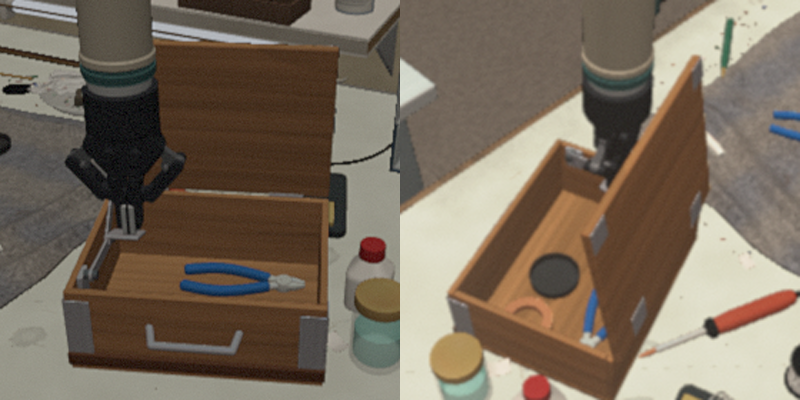

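The scene crop shows the tab pushed well down and the stay folded at the knee, near (125,235). The lid has come slightly forward with it. Next I'll lift clear and go over behind the lid.

```bash
python3 -m inch '[{"claw":-1,"travel":[-0.02,-0.01,0.12],"turn":0},{"claw":-1,"travel":[-0.1,-0.04,0.32],"turn":0},{"claw":-1,"travel":[-0.14,-0.05,0.55],"turn":0},{"claw":-1,"travel":[-0.14,-0.05,0.78],"turn":0},{"claw":-1,"travel":[-0.14,-0.05,1.0],"turn":0}]'
python3 -m inch '[{"claw":-1,"travel":[0,0,0.22],"turn":0},{"claw":-1,"travel":[0.05,-0.01,0.38],"turn":0},{"claw":-1,"travel":[0.25,-0.02,0.42],"turn":0},{"claw":-1,"travel":[0.45,-0.04,0.42],"turn":0},{"claw":-1,"travel":[0.65,-0.06,0.42],"turn":0}]'
python3 -c "
from h import *
s=get_state();print(s['position'],s['contact_force'],s['qpos'].round(2))"
```

```text
clock: 3.85
position: [0.5268, 0.1281, 0.3258]
ee_rot: [-0.0, -0.173, 0.985, -0.0]
contact_force: [0.8, 0.3, -0.3]
width: -0.0002
gripper_force: 0.0
clock: 4.35
position: [0.6586, 0.1162, 0.4086]
ee_rot: [0.0, -0.174, 0.985, -0.0]
contact_force: [-0.0, -0.4, 0.7]
width: -0.0001
gripper_force: 0.0
[0.65864817 0.11617598 0.4086297 ] [-0.03737864 -0.42872814  0.69097831] [ 0.07  0.39  0.95 -0.    1.8  -1.85]
```

```bash
python3 -m inch '[{"claw":-1,"travel":[0.22,-0.015,0],"turn":0},{"claw":-1,"travel":[0.44,-0.03,0],"turn":0},{"claw":-1,"travel":[0.44,-0.03,-0.2],"turn":0},{"claw":-1,"travel":[0.44,-0.03,-0.4],"turn":0},{"claw":-1,"travel":[0.44,-0.03,-0.4],"turn":0}]'
python3 - <<'E'
from h import *
import cv2
s=get_state();print(s["position"],s["contact_force"])
a=imaging.get_image("scene")[60:400,130:470,::-1];b=imaging.get_image("side")[120:340,200:420,::-1]
cv2.imwrite("pics/c3.png",np.hstack([cv2.resize(a,(400,400),interpolation=2),cv2.resize(b,(400,400),interpolation=2)]))
E
```

```text
clock: 4.85
position: [0.7422, 0.1099, 0.3177]
ee_rot: [-0.01, -0.173, 0.985, 0.001]
contact_force: [-0.7, 0.2, -1.4]
width: -0.0003
gripper_force: 0.0
[0.74221332 0.10990083 0.31768049] [-0.73318309  0.19353752 -1.38409839]
```

View pics/c3.png

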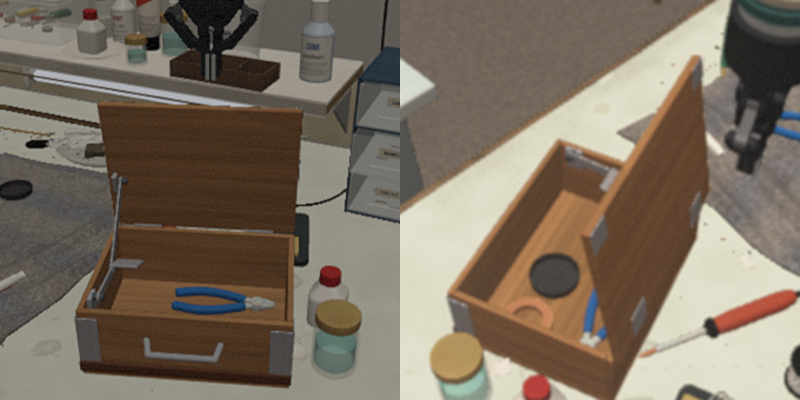

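The scene crop shows the fingertips at (212,78), behind and above the lid, near mid-width. The stay has stayed folded, with its knee and tab low. I'll work out the closing arc next.

```bash
python3 -m inch '[{"claw":-1,"travel":[0,0,-0.11],"turn":0},{"claw":-1,"travel":[-0.03,-0.01,-0.22],"turn":0},{"claw":-1,"travel":[-0.09,-0.03,-0.22],"turn":0},{"claw":-1,"travel":[-0.09,-0.03,-0.22],"turn":0}]'
python3 - <<'E'
from h import *
X=np.array([.9397,.342]);H=np.array([.678,.086])
print(get_state()["position"])
prev=None
for th in list(range(90,-1,-6)):
    t=np.radians(th);c,s=np.cos(t),np.sin(t)
    x=-.17*c+.01*s+.011*s;z=.1+.17*s+.01*c+.019
    p=np.r_[H+X*x,z]
    print(th,p.round(4),None if prev is None else ((p-prev)/.2).round(3));prev=p
E
```

```text
clock: 5.35
position: [0.7277, 0.1042, 0.2887]
ee_rot: [0.003, -0.173, 0.985, -0.0]
contact_force: [0.1, 0.2, 0.5]
width: 0.0001
gripper_force: 0.0
[0.72766788 0.10419378 0.28866892]
90 [0.6977 0.0932 0.289 ] None
84 [0.6809 0.0871 0.2891] [-0.084 -0.031  0.001]
78 [0.6641 0.0809 0.2874] [-0.084 -0.031 -0.009]
72 [0.6474 0.0749 0.2838] [-0.083 -0.03  -0.018]
66 [0.6311 0.0689 0.2784] [-0.082 -0.03  -0.027]
60 [0.6152 0.0631 0.2712] [-0.079 -0.029 -0.036]
54 [0.6001 0.0576 0.2624] [-0.076 -0.028 -0.044]
48 [0.5858 0.0524 0.252 ] [-0.071 -0.026 -0.052]
42 [0.5725 0.0476 0.2402] [-0.066 -0.024 -0.059]
36 [0.5604 0.0432 0.227 ] [-0.061 -0.022 -0.066]
30 [0.5495 0.0392 0.2127] [-0.054 -0.02  -0.072]
24 [0.5401 0.0358 0.1973] [-0.047 -0.017 -0.077]
18 [0.5322 0.0329 0.181 ] [-0.04  -0.014 -0.081]
12 [0.5258 0.0306 0.1641] [-0.032 -0.012 -0.085]
6 [0.5212 0.0289 0.1467] [-0.023 -0.008 -0.087]
0 [0.5183 0.0279 0.129 ] [-0.015 -0.005 -0.089]
```

```bash
python3 -m inch '[{"claw":-1,"travel":[-0.06,-0.022,0],"turn":0},{"claw":-1,"travel":[-0.11,-0.04,0],"turn":0},{"claw":-1,"travel":[-0.15,-0.055,0],"turn":0},{"claw":-1,"travel":[-0.19,-0.07,0],"turn":0},{"claw":-1,"travel":[-0.23,-0.085,0],"turn":0}]'
python3 -m inch '[{"claw":-1,"travel":[-0.042,-0.015,-0.003],"turn":0},{"claw":-1,"travel":[-0.084,-0.031,-0.009],"turn":0},{"claw":-1,"travel":[-0.125,-0.046,-0.018],"turn":0},{"claw":-1,"travel":[-0.167,-0.061,-0.027],"turn":0},{"claw":-1,"travel":[-0.208,-0.076,-0.04],"turn":0}]'
```

```text
clock: 5.85
position: [0.6812, 0.0872, 0.285]
ee_rot: [0.001, -0.174, 0.985, -0.0]
contact_force: [-0.5, -0.3, 0.0]
width: 0.0002
gripper_force: 0.0
clock: 6.35
position: [0.6395, 0.0723, 0.2767]
ee_rot: [0.001, -0.174, 0.985, 0.0]
contact_force: [1.4, 1.5, 3.5]
width: 0.0003
gripper_force: 1.3
```

```bash
python3 -m inch '[{"claw":-1,"travel":[-0.041,-0.015,-0.012],"turn":0},{"claw":-1,"travel":[-0.081,-0.03,-0.027],"turn":0},{"claw":-1,"travel":[-0.12,-0.044,-0.043],"turn":0},{"claw":-1,"travel":[-0.16,-0.059,-0.06],"turn":0},{"claw":-1,"travel":[-0.197,-0.073,-0.08],"turn":0}]'
python3 -m inch '[{"claw":-1,"travel":[-0.036,-0.013,-0.026],"turn":0},{"claw":-1,"travel":[-0.071,-0.026,-0.052],"turn":0},{"claw":-1,"travel":[-0.104,-0.038,-0.081],"turn":0},{"claw":-1,"travel":[-0.137,-0.05,-0.111],"turn":0},{"claw":-1,"travel":[-0.167,-0.061,-0.143],"turn":0}]'
```

```text
clock: 6.85
position: [0.5998, 0.0571, 0.2598]
ee_rot: [-0.0, -0.173, 0.985, -0.0]
contact_force: [2.3, 0.9, -0.4]
width: -0.0002
gripper_force: 0.9
clock: 7.35
position: [0.5665, 0.0451, 0.2312]
ee_rot: [-0.0, -0.174, 0.985, -0.0]
contact_force: [0.6, 0.6, 0.4]
width: 0.0004
gripper_force: 0.7
```

```bash
python3 -m inch '[{"claw":-1,"travel":[-0.03,-0.011,-0.033],"turn":0},{"claw":-1,"travel":[-0.058,-0.021,-0.068],"turn":0},{"claw":-1,"travel":[-0.085,-0.031,-0.104],"turn":0},{"claw":-1,"travel":[-0.108,-0.04,-0.142],"turn":0},{"claw":-1,"travel":[-0.132,-0.048,-0.18],"turn":0}]'
python3 - <<'E'
from h import *
import cv2
s=get_state();print(s["position"],s["contact_force"])
a=imaging.get_image("scene")[60:400,130:470,::-1];b=imaging.get_image("side")[120:340,200:420,::-1]
cv2.imwrite("pics/c4.png",np.hstack([cv2.resize(a,(400,400),interpolation=2),cv2.resize(b,(400,400),interpolation=2)]))
E
```

```text
clock: 7.85
position: [0.5402, 0.0356, 0.1951]
ee_rot: [-0.0, -0.174, 0.985, -0.0]
contact_force: [0.9, 0.4, 0.1]
width: 0.0001
gripper_force: 0.5
[0.54022348 0.0355633  0.19507933] [0.86317085 0.41640233 0.13677417]
```

View pics/c4.png

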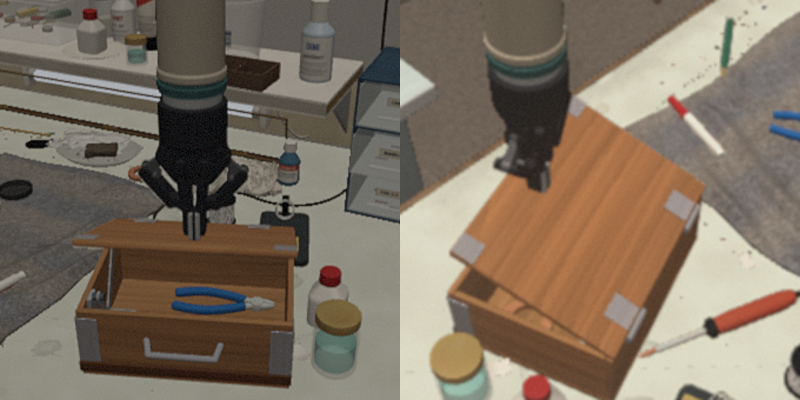

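The lid is down to about 25° and the fingers are on it near mid-width. I'll bring the rest down more slowly.

```bash
python3 -m inch '[{"claw":-1,"travel":[-0.014,-0.005,-0.027],"turn":0},{"claw":-1,"travel":[-0.028,-0.01,-0.054],"turn":0},{"claw":-1,"travel":[-0.04,-0.014,-0.081],"turn":0},{"claw":-1,"travel":[-0.051,-0.018,-0.108],"turn":0},{"claw":-1,"travel":[-0.061,-0.022,-0.135],"turn":0}]'
python3 -m inch '[{"claw":-1,"travel":[-0.01,-0.003,-0.025],"turn":0},{"claw":-1,"travel":[-0.018,-0.006,-0.05],"turn":0},{"claw":-1,"travel":[-0.025,-0.009,-0.07],"turn":0},{"claw":-1,"travel":[-0.03,-0.011,-0.09],"turn":0},{"claw":-1,"travel":[-0.035,-0.013,-0.105],"turn":0}]'
python3 -m inch '[{"claw":-1,"travel":[-0.003,-0.001,-0.015],"turn":0},{"claw":-1,"travel":[-0.006,-0.002,-0.03],"turn":0},{"claw":-1,"travel":[-0.008,-0.003,-0.045],"turn":0},{"claw":-1,"travel":[-0.01,-0.004,-0.055],"turn":0},{"claw":-1,"travel":[-0.01,-0.004,-0.065],"turn":0}]'
```

```text
clock: 8.45
position: [0.5283, 0.0313, 0.1683]
ee_rot: [0.0, -0.174, 0.985, 0.0]
contact_force: [-0.1, 1.3, 0.9]
width: -0.0002
gripper_force: 0.4
clock: 8.95
position: [0.5213, 0.0288, 0.1473]
ee_rot: [-0.0, -0.174, 0.985, 0.0]
contact_force: [-0.0, 0.0, 0.7]
width: -0.0002
gripper_force: 0.3
clock: 9.45
position: [0.5192, 0.0279, 0.1345]
ee_rot: [-0.0, -0.174, 0.985, 0.0]
contact_force: [-0.2, 0.0, 1.5]
width: -0.0001
gripper_force: 0.3
```

```bash
python3 -m inch '[{"claw":-1,"travel":[0,0,-0.01],"turn":0},{"claw":-1,"travel":[0,0,-0.02],"turn":0},{"claw":-1,"travel":[0,0,-0.03],"turn":0},{"claw":-1,"travel":[0,0,-0.035],"turn":0},{"claw":-1,"travel":[0,0,-0.04],"turn":0}]'
python3 -m inch '[{"claw":-1,"travel":[0,0,-0.005],"turn":0},{"claw":-1,"travel":[0,0,-0.01],"turn":0},{"claw":-1,"travel":[0,0,-0.01],"turn":0}]'
```

```text
clock: 9.95
position: [0.5194, 0.0279, 0.1289]
ee_rot: [0.0, -0.174, 0.985, -0.0]
contact_force: [-6.0, -0.6, 21.7]
width: 0.0001
gripper_force: 10.7
clock: 10.25
position: [0.5194, 0.028, 0.1288]
ee_rot: [0.001, -0.174, 0.985, -0.0]
contact_force: [-8.0, -0.4, 26.7]
width: 0.0001
gripper_force: 13.6
```

The force has risen to about 27 N and the tip sits at 110 mm, which matches the lid fully shut. I'll lift off and check.

```bash
python3 -m inch '[{"claw":-1,"travel":[0,0,0.04],"turn":0},{"claw":-1,"travel":[0,0,0.15],"turn":0},{"claw":-1,"travel":[0,0,0.35],"turn":0},{"claw":-1,"travel":[0,0,0.55],"turn":0},{"claw":-1,"travel":[0,0,0.55],"turn":0}]'
python3 - <<'E'
from h import *
import cv2
s=get_state();print(s["position"],s["contact_force"])
a=imaging.get_image("scene")[60:400,130:470,::-1];b=imaging.get_image("side")[120:340,200:420,::-1]
cv2.imwrite("pics/c5.png",np.hstack([cv2.resize(a,(400,400),interpolation=2),cv2.resize(b,(400,400),interpolation=2)]))
E
```

```text
clock: 10.75
position: [0.5231, 0.0278, 0.2403]
ee_rot: [0.006, -0.174, 0.985, -0.001]
contact_force: [1.0, 0.7, 0.2]
width: -0.0006
gripper_force: 0.0
[0.52307138 0.02779473 0.24028698] [1.04871667 0.66409601 0.16946822]
```

View pics/c5.png

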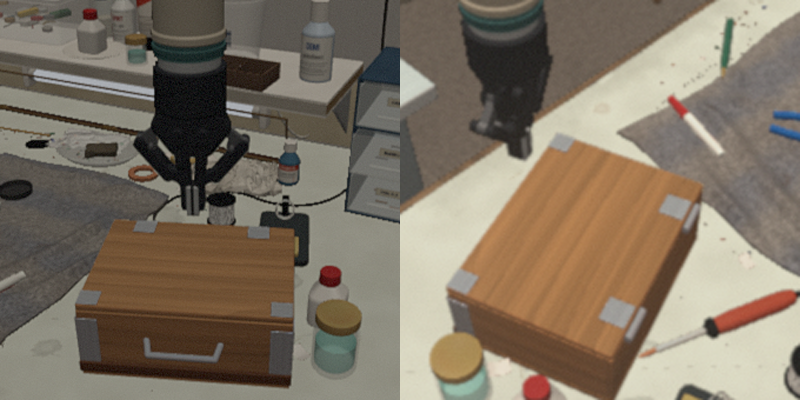

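The lid is flush and shut all along the front edge (crop row ~310), and the gripper is clear above it.

```bash
python3 -c "
from rig import ticket
print(ticket.sign_off())"
```

```text
the job is handed in; nothing more can be done
None
```

The stay was folded by its thumb tab, the lid was brought down slowly until fully shut, and the arm was lifted clear before the job was handed in at about 11 s of the 48 s allowed.

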